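Lower the taller prop stand to its next hole

ROBOT

A 6-joint arm with a two-finger parallel gripper is mounted at the origin on the work surface; the furniture and walls round the work are solid. World frame = base frame: x ahead of the robot, y to its left, z up, the work surface at z = 0. Lengths are in mm, angles in rad, forces in N, time in s.
With the tool pointing down it reaches from about 375 to 900 mm from the base axis. Payload 3.1 kg.
Tool frame: the origin (TCP) lies at the very end of the fingers, on their centre line; the grasp point (between the pads) lies 19 mm behind it; z points along the fingers, y is the line along which they close (so a half turn about z gives the same grasp; the last joint's range is limited). The gripper opens to 85 mm and grips with 20 to 120 N. Pads are 22 mm wide; open, the fingers measure 114 mm over their backs; the gripper's body (76 mm by 85 mm) begins 54 mm behind the grasp point. The pads swing forward as they close: fully open they stand 13 mm farther back than shut.
Start: joints at [-1.411, 0.527, 1.433, -0, 1.181, -0.178], TCP at [207.155, -589.647, 204.91] pointing down, gripper open.
Joint ranges: [-3.08, 3.08], [-0.75, 2.2], [0.22, 2.44], [-1.43, 4.57], [0, 2.65], [-2.85, 2.85]. Speed limits (rad/s): [2.79, 2.79, 3.14, 3.14, 3.14, 3.14].

INTERFACE

Orientations are given as a 3x3 rotation matrix whose columns are the frame's x, y, z axes.
In Python, from plant import env gives the robot as it stands. The module is installed in compiled form; this text tells all that it offers.
- The arm moves only by the tool step_arm, never from a script. Its argument "increments" is a list of rows, each an object with "dp": the shift along the tool's x, y, z in mm, a list of three; "rotation": the turn, a rotation vector about the tool's x, y, z in degrees, a list of three; "gripper": the finger opening in mm, from 0 to 85.4. A call has 1 to 5 rows; each row shifts and turns the commanded pose from where the row before left it, along the tool's axes as they then stand; what a row does not reach is not made up. A row lasts 1/12 s, in which the tool goes at most 41.7 mm and 7.16 degrees, less where a joint would pass 70% of its speed; a pose out of reach is approached as far as the arm can. A call is refused whole if a number of a shift passes 41.7 or a number of a turn 7.16, either way. A call with a gripper value outside its range is refused whole. The fingers move at their own pace and stop on an object; "force" is the grip in N (left out, the last holds). Time passes only in rows, so rows that do not move let the fingers close. It gives the time, the measured TCP pose, the force, the opening and the grip force at its end, in the units of the state.
- env.state(): the state, without advancing time (a new reading comes with each control period).
- env.camera(name): name is "side" or "top"; returns the picture (480x640x3 uint8, blue, green, red); there is no depth.
- env.camera_model(name): a dict with "camera_matrix" (3x3 intrinsics, pixels), "origin" and "attitude" of the camera in the world. Camera axes: x right, y up, looking along -z (the intrinsics and any distortion apply to the point x, -y, -z); pixel columns grow to the right and rows downward; lengths in mm; the calibration is good to about 2 mm. A picture is of the moment at which its call begins. camera_model takes no time and is no camera call.
- env.close_job(): hands the job in; it is judged then, once.
The state is a dict: "time_s": time; "joint_pos": joint angles; "qd": joint speeds; "effort": joint torques, N m; "ee_pos": TCP position; "ee_rot": TCP orientation; "ft_force": force on the tool from outside, world axes, zero at the start; "torque": the same for the moment, N m; "finger_gap": finger opening in mm; "grasp_force": force on a finger pad.
Only numpy, scipy, OpenCV 4.12 (cv2) and the standard library are available. Lean on these libraries where they do the work, as an engineer would, in place of code of your own. Each camera call takes 0.05 s, during which the arm holds its last target. There are 200 camera calls.

TASK

Two telescoping prop stands are to carry a ware board level, but one of them still stands one hole higher than the other. Squeeze in the sprung button on the side of the taller stand's head, bring its tube down to the next hole and let go, so that the button springs back out and the stand is locked level with the shorter one. Leave the shorter stand at its height.

Things in the scene. Friction and masses are not known exactly. Their poses are not given: they have to be found in the camera images.
- tall_stand: Taller of two alike prop stands: round dark foot 110 mm across, aluminium tube 30 mm thick and 125 mm high with a row of holes, thin inner tube, grey block head with cork top, 250 mm high at the start. Heavy; it does not shift. Origin: centre of the foot's underside, z up. Its head slides straight up and down only; the button is on the head's -x side.
- tall_grip (a point): Middle of the tall stand's head at button height: 22 mm below the cork top, 20 mm above the head's underside, about 228 mm over the table at the start; moves with the head, axes as the stand's. The steel button, 16 mm across, is pressed toward +x: its face is 26 mm away along -x when out, 18 mm when in. Far face 16 mm along +x (cork 17). Head 50 mm wide along y (cork 56).
- tall_head (a joint): How far the tall stand's head has come down (m): 0.002 at rest in the top hole (the start), 0.042 in the next hole, 0.082 in the last. While the button is in, the head (0.35 kg) sinks by its weight unless held. Let go between holes, it sinks on by itself until the pin snaps into the next hole below: let go anywhere from 0.015 to 0.040 it locks at 0.042.
- tall_button (a joint): Tall stand's button (m): 0 fully out, 0.008 fully in. It carries the locking pin, which is clear of the hole from 0.006. The spring pushes out with 2 N at 0 and 4 N at 0.008. Pinched from above against the head's far face it goes in; a grip of about 20 N holds button and head together.
- low_head (a joint): The same for the shorter stand's head, locked in its middle hole from the start (0.042). That stand is 0.2 m or more from the taller one and 210 mm high; all else near the work is below 120 mm.

How it is judged (in metres and radians):
On the way:
1. the taller stand's button is squeezed in (value of joint tall_button above 0.006 m), for 0.1 s.
At the end, for the whole second after the job is handed in: The taller stand is locked in the next hole down: its head 40 mm (within 6 mm) below where it stood and at rest, its button sprung out again (within 2 mm); the shorter stand is still in its middle hole (within 6 mm) (value of joint tall_head between 0.036 and 0.048 m and value of joint tall_button below 0.002 m and velocity of joint tall_head between -0.01 and 0.01 m/s and value of joint low_head between 0.036 and 0.048 m); the robot touches nothing.
It fails at once if the shorter stand is moved off its height (value of joint low_head above 0.052 m or value of joint low_head below 0.032 m).
It also fails if it takes over 32 s, if anything falls off the work surface, if the arm or the gripper's body presses on something with over 40 N, if the wrist force passes 120 N, or if a joint passes its speed limit or range.

## Working session

There is one attempt and no reset: what is moved stays moved. The work goes in short steps, Python scripts to look and compute and a tool call to move; the robot and the scene stay as the last step left them, time stands still between calls to the robot, and variables do not carry over. Pictures are saved under pics/ and viewed, at most 10 in all, crops included, and the job is handed in when it is done.

Besides the shell and the picture viewer there is one more tool, called after "Request:" as name([rows], argument=value, ...), one row to a line, values as JSON. step_arm: Moves the arm, as the interface text tells. Its arguments: {"type":"object","properties":{"increments":{"type":"array"},"force":{"type":"number"}},"required":["increments"]}

```bash
mkdir -p pics; python3 - <<'E'
from plant import env
import cv2
for n in("side","top"):
    cv2.imwrite(f"pics/{n}0.png",env.camera(n)); m=env.camera_model(n); print(n,m)
s=env.state(); print(s["time_s"],s["ee_pos"],s["ee_rot"],s["finger_gap"])
E
```

```text
side {'camera_matrix': array([[469.93561139,   0.        , 322.08611494],
       [  0.        , 469.93561139, 240.72759409],
       [  0.        ,   0.        ,   1.        ]]), 'origin': array([ 599.25575509, -737.88018292,  581.29170991]), 'attitude': array([[ 0.99455676, -0.05791412,  0.08661879],
       [ 0.10376248,  0.47471535, -0.87400154],
       [ 0.00949777,  0.87823191,  0.47814067]])}
top {'camera_matrix': array([[589.75926334,   0.        , 328.16836735],
       [  0.        , 589.75926334, 238.01750321],
       [  0.        ,   0.        ,   1.        ]]), 'origin': array([ 440.77451996,   15.66439931, 1048.8180389 ]), 'attitude': array([[-0.02610731,  0.99387835, -0.10735102],
       [-0.9996539 , -0.02560836,  0.00602396],
       [ 0.003238  ,  0.10747113,  0.99420293]])}
0.1 [ 207.04159476 -588.99103489  204.02909376] [[ 9.43493809e-01  3.31390007e-01 -3.09925894e-04]
 [ 3.31389975e-01 -9.43491924e-01  1.91680389e-03]
 [ 3.42797077e-04 -1.91119894e-03 -9.99998115e-01]] 85.32190330465808
```

View pics/side0.png

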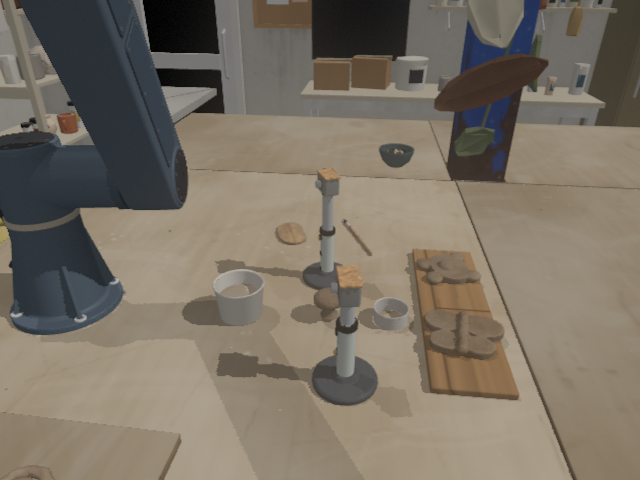

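View pics/top0.png

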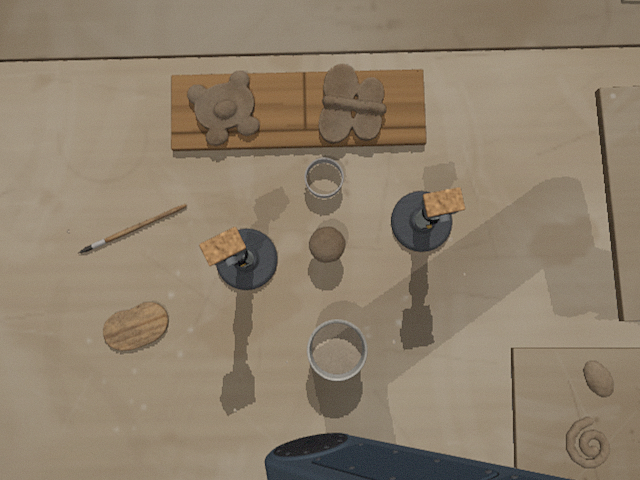

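The side view shows two stands, the far one with its head at about (328,180) and the near one at about (348,285). In the top view their cork tops are at about (222,247) and (444,202). I'll enlarge the heads.

```bash
python3 - <<'E'
import cv2,numpy as np
t=cv2.imread("pics/top0.png");s=cv2.imread("pics/side0.png")
r=lambda im,x,y,w,h:cv2.resize(im[y:y+h,x:x+w],(400,300),interpolation=cv2.INTER_CUBIC)
a=np.vstack([np.hstack([r(t,190,220,100,75),r(t,380,180,100,75)]),np.hstack([r(s,280,160,100,75),r(s,300,255,100,75)])])
cv2.imwrite("pics/c1.png",a)
E
```

```text
(no output)
```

View pics/c1.png

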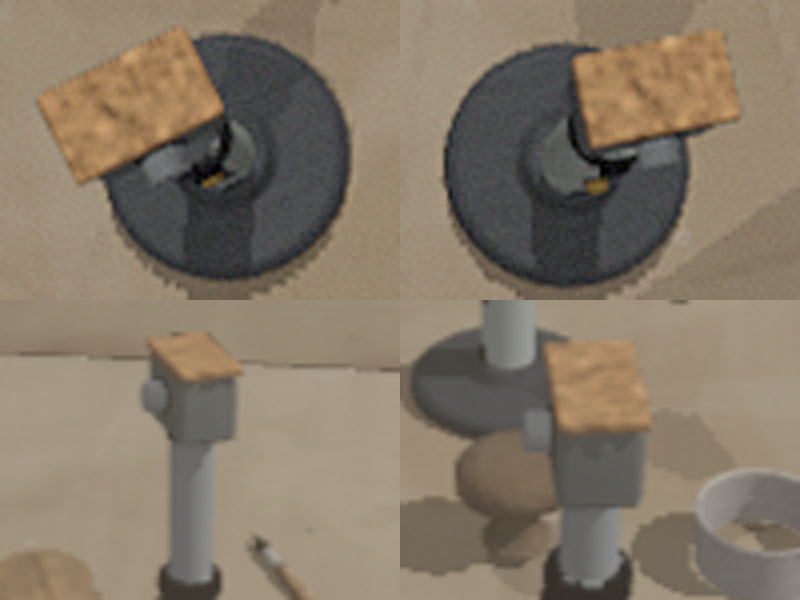

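The crops show the cork corners clearly, and the button sits on the robot-facing side of each head. I'll triangulate the cork tops.

```bash
cat > h.py <<'E'
from plant import env
import numpy as np
def ray(n,px):
    m=env.camera_model(n);K=m["camera_matrix"]
    p=np.c_[np.atleast_2d(px),np.ones(len(np.atleast_2d(px)))]@np.linalg.inv(K).T
    d=(p*[1,-1,-1])@m["attitude"].T
    return m["origin"],d/np.linalg.norm(d,axis=1)[:,None]
def plane(n,px,z):
    o,d=ray(n,px);return o+d*((z-o[2])/d[:,2])[:,None]
def tri(a,b):
    o1,d1=ray("top",a);o2,d2=ray("side",b);A=0;y=0
    for o,d in((o1,d1[0]),(o2,d2[0])):
        P=np.eye(3)-np.outer(d,d);A=A+P;y=y+P@o
    return np.linalg.solve(A,y)
E
python3 - <<'E'
from h import *
np.set_printoptions(precision=1,suppress=True)
T={'L':np.array([[38,101],[182,28],[222,106],[80,183]])/4+[190,220],'R':np.array([[173,57],[322,32],[340,117],[193,147]])/4+[380,180]}
S={'L':np.array([[150,42],[210,32],[242,72],[180,82]])/4+[280,160],'R':np.array([[145,42],[230,40],[250,128],[157,132]])/4+[300,255]}
foot={'L':[190+228/4,220+157/4],'R':[380+167/4,180+165/4]}
for k in T:
    print(k,"tri",tri(T[k].mean(0),S[k].mean(0)),"foot",plane("top",foot[k],8))
    for z in(210,250):
        for n,Q in(("top",T),("side",S)):
            c=plane(n,Q[k],z); e=np.linalg.norm(np.roll(c,-1,0)-c,axis=1)
            l=(c[1]-c[0]+c[2]-c[3]) if n=="top" else (c[2]-c[1]+c[3]-c[0])
            l2=(c[0]-c[3]+c[1]-c[2]) if n=="top" else (c[1]-c[0]+c[2]-c[3])
            print(z,n,c.mean(0),"edges",e,"long",np.degrees(np.arctan2(l[1],l[0])),"short",np.degrees(np.arctan2(l2[1],l2[0])))
E
```

```text
L tri [521.5 155.5 245.8] foot [[519.1 153.8   8. ]]
210 top [523.6 161.5 210. ] edges [57.3 31.7 57.1 33.2] long -63.452208484912916 short 26.400268916437977
210 side [514.6 252.3 210. ] edges [38.7 65.7 37.5 64.1] long -69.29243594509659 short 31.904497432499113
250 top [519.7 154.5 250. ] edges [54.6 30.2 54.4 31.6] long -63.45220848491294 short 26.40026891643791
250 side [523.8 145.7 250. ] edges [34.5 58.6 33.5 57.2] long -69.29243594509663 short 31.904497432499113
R tri [ 580.7 -158.4  207.4] foot [[ 578.9 -158.1    8. ]]
210 top [ 579.2 -158.   210. ] edges [54.8 31.6 54.2 33.4] long -80.86271142086883 short 9.457891775863645
210 side [ 581.7 -161.   210. ] edges [32.2 58.9 32.8 59.9] long -81.28580581370497 short 10.247297959756267
250 top [ 572.6 -149.7  250. ] edges [52.2 30.1 51.6 31.8] long -80.8627114208689 short 9.457891775863668
250 side [ 583.6 -223.2  250. ] edges [28.8 52.6 29.3 53.4] long -81.28580581370498 short 10.24729795975624
```

The left stand is the tall one: its cork centre is at about (520,154,250), against a foot position of (519,154), and its x axis is at a yaw of about 26.5°. The other stand comes out at z≈208, which matches the shorter height. I need to turn the tool by about −97° about its own z. I'll lift and turn first.

Request:
step_arm([
  {"dp": [0, 0, -25], "rotation": [0, 0, -7], "gripper": 85},
  {"dp": [0, 0, -25], "rotation": [0, 0, -7], "gripper": 85},
  {"dp": [0, 0, -25], "rotation": [0, 0, -7], "gripper": 85},
  {"dp": [0, 0, -25], "rotation": [0, 0, -7], "gripper": 85},
  {"dp": [0, 0, -25], "rotation": [0, 0, -7], "gripper": 85},
], force=30)

```text
time_s: 0.52
ee_pos: [207.1, -589.1, 330.5]
ee_rot: [[0.578, 0.816, -0.0], [0.816, -0.578, 0.001], [0.001, -0.001, -1.0]]
ft_force: [0.1, -0.0, 0.1]
finger_gap: 85.2
grasp_force: 0.0
```

Request:
step_arm([
  {"dp": [0, 0, 0], "rotation": [0, 0, -7], "gripper": 85},
  {"dp": [0, 0, 0], "rotation": [0, 0, -7], "gripper": 85},
  {"dp": [0, 0, 0], "rotation": [0, 0, -7], "gripper": 85},
  {"dp": [0, 0, 0], "rotation": [0, 0, -7], "gripper": 85},
  {"dp": [0, 0, 0], "rotation": [0, 0, -7], "gripper": 85},
])

```text
time_s: 0.93
ee_pos: [207.1, -589.2, 329.4]
ee_rot: [[0.005, 1.0, -0.0], [1.0, -0.005, 0.001], [0.001, -0.0, -1.0]]
ft_force: [0.1, 0.6, 0.2]
finger_gap: 85.0
grasp_force: 0.0
```

Request:
step_arm([
  {"dp": [0, 0, 0], "rotation": [0, 0, -7], "gripper": 85},
  {"dp": [0, 0, 0], "rotation": [0, 0, -7], "gripper": 85},
  {"dp": [0, 0, 0], "rotation": [0, 0, -7], "gripper": 85},
  {"dp": [0, 0, 0], "rotation": [0, 0, -6], "gripper": 85},
  {"dp": [0, 0, 0], "rotation": [0, 0, 0], "gripper": 85},
])

```text
time_s: 1.35
ee_pos: [207.1, -589.2, 329.2]
ee_rot: [[-0.445, 0.895, -0.0], [0.895, 0.445, 0.001], [0.001, 0.0, -1.0]]
ft_force: [-0.5, -1.1, -0.4]
finger_gap: 85.4
grasp_force: 0.0
```

Request:
step_arm([
  {"dp": [21, 24.4, 0], "rotation": [0, 0, 0], "gripper": 85},
  {"dp": [21, 24.4, 0], "rotation": [0, 0, 0], "gripper": 85},
  {"dp": [21, 24.4, 0], "rotation": [0, 0, 0], "gripper": 85},
  {"dp": [21, 24.4, 0], "rotation": [0, 0, 0], "gripper": 85},
  {"dp": [21, 24.4, 0], "rotation": [0, 0, 0], "gripper": 85},
])

```text
time_s: 1.77
ee_pos: [270.1, -439.7, 329.5]
ee_rot: [[-0.441, 0.898, -0.0], [0.898, 0.441, 0.001], [0.001, 0.0, -1.0]]
ft_force: [1.3, 0.2, 0.1]
finger_gap: 85.4
grasp_force: 0.0
```

Request:
step_arm([
  {"dp": [21, 24.4, 0], "rotation": [0, 0, 0], "gripper": 85},
  {"dp": [21, 24.4, 0], "rotation": [0, 0, 0], "gripper": 85},
  {"dp": [21, 24.4, 0], "rotation": [0, 0, 0], "gripper": 85},
  {"dp": [21, 24.4, 0], "rotation": [0, 0, 0], "gripper": 85},
  {"dp": [21, 24.4, 0], "rotation": [0, 0, 0], "gripper": 85},
])

```text
time_s: 2.18
ee_pos: [332.8, -291.5, 329.8]
ee_rot: [[-0.441, 0.898, -0.0], [0.898, 0.441, 0.0], [0.0, 0.0, -1.0]]
ft_force: [-0.0, -0.7, 0.2]
finger_gap: 85.0
grasp_force: 0.0
```

Request:
step_arm([
  {"dp": [21, 24.4, 0], "rotation": [0, 0, 0], "gripper": 85},
  {"dp": [21, 24.4, 0], "rotation": [0, 0, 0], "gripper": 85},
  {"dp": [21, 24.4, 0], "rotation": [0, 0, 0], "gripper": 85},
  {"dp": [21, 24.4, 0], "rotation": [0, 0, 0], "gripper": 85},
  {"dp": [21, 24.4, 0], "rotation": [0, 0, 0], "gripper": 85},
])

```text
time_s: 2.6
ee_pos: [395.4, -143.3, 329.9]
ee_rot: [[-0.441, 0.898, -0.0], [0.898, 0.441, 0.0], [0.0, 0.0, -1.0]]
ft_force: [0.3, 0.2, -0.4]
finger_gap: 84.8
grasp_force: 0.0
```

Request:
step_arm([
  {"dp": [21, 24.4, 0], "rotation": [0, 0, 0], "gripper": 85},
  {"dp": [21, 24.4, 0], "rotation": [0, 0, 0], "gripper": 85},
  {"dp": [21, 24.4, 0], "rotation": [0, 0, 0], "gripper": 85},
  {"dp": [21, 24.4, 0], "rotation": [0, 0, 0], "gripper": 85},
  {"dp": [21, 24.4, 0], "rotation": [0, 0, 0], "gripper": 85},
])

```text
time_s: 3.02
ee_pos: [458.1, 5.0, 329.9]
ee_rot: [[-0.441, 0.897, -0.0], [0.897, 0.441, -0.0], [0.0, -0.0, -1.0]]
ft_force: [0.7, -0.6, -0.3]
finger_gap: 85.2
grasp_force: 0.0
```

Request:
step_arm([
  {"dp": [21, 24.4, 0], "rotation": [0, 0, 0], "gripper": 85},
  {"dp": [21, 24.4, 0], "rotation": [0, 0, 0], "gripper": 85},
  {"dp": [21, 24.4, 0], "rotation": [0, 0, 0], "gripper": 85},
  {"dp": [21, 24.4, 0], "rotation": [0, 0, 0], "gripper": 85},
  {"dp": [0, 0, 0], "rotation": [0, 0, 0], "gripper": 85},
])

```text
time_s: 3.43
ee_pos: [509.7, 126.6, 329.6]
ee_rot: [[-0.446, 0.895, 0.001], [0.895, 0.446, 0.003], [0.002, 0.003, -1.0]]
ft_force: [0.2, -1.3, 0.0]
finger_gap: 84.7
grasp_force: 0.0
```

Request:
step_arm([
  {"dp": [20, 20.3, 0], "rotation": [0, 0, 0], "gripper": 85},
  {"dp": [0, 0, 20], "rotation": [0, 0, 0], "gripper": 85},
  {"dp": [0, 0, 20], "rotation": [0, 0, 0], "gripper": 85},
  {"dp": [0, 0, 10], "rotation": [0, 0, 0], "gripper": 85},
  {"dp": [0, 0, 0], "rotation": [0, 0, 0], "gripper": 85},
])

```text
time_s: 3.85
ee_pos: [515.3, 148.3, 277.2]
ee_rot: [[-0.442, 0.897, -0.006], [0.897, 0.442, -0.001], [0.002, -0.006, -1.0]]
ft_force: [-0.4, 0.2, -0.4]
finger_gap: 85.1
grasp_force: 0.0
```

```bash
python3 - <<'E'
from plant import env
import cv2,numpy as np
a=env.camera("top");b=env.camera("side")
r=lambda im,x,y,w,h:cv2.resize(im[y:y+h,x:x+w],(400,600),interpolation=cv2.INTER_CUBIC)
cv2.imwrite("pics/c2.png",np.hstack([r(a,180,170,120,180),r(b,270,90,120,180)]))
print(env.state()["ee_pos"])
E
```

```text
[517.46253824 148.39119396 280.00405792]
```

View pics/c2.png

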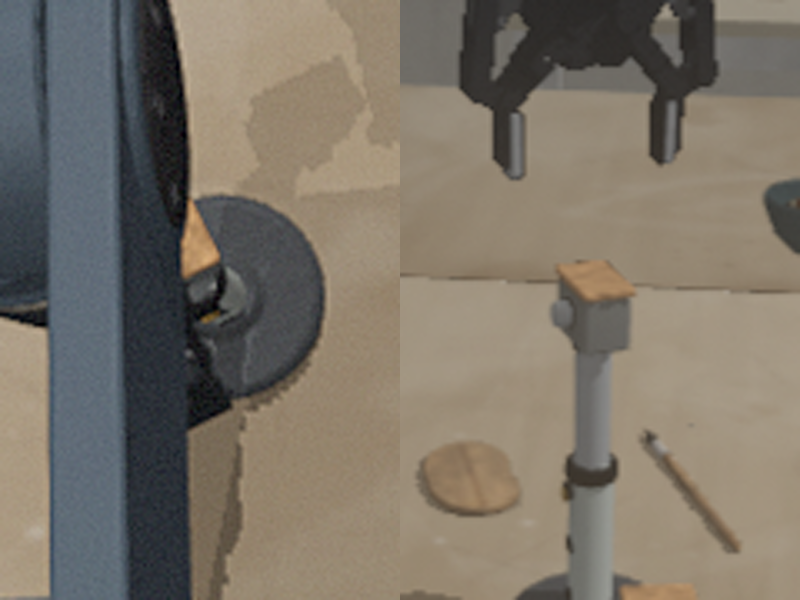

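The side crop shows the fingers straddling the head, with pad tips at about (304,143) and (350,139) in full-image pixels and the cork below. I'll check the true tip height and apply the small remaining correction.

Request:
step_arm([
  {"dp": [4, 3.6, 0], "rotation": [0, 0, 0], "gripper": 85},
  {"dp": [0, 0, 0], "rotation": [0, 0, 0], "gripper": 85},
  {"dp": [0, 0, 0], "rotation": [0, 0, 0], "gripper": 85},
])

```text
time_s: 4.2
ee_pos: [519.7, 154.2, 281.0]
ee_rot: [[-0.444, 0.896, 0.002], [0.896, 0.444, 0.0], [-0.001, 0.002, -1.0]]
ft_force: [0.9, -0.1, 0.2]
finger_gap: 85.2
grasp_force: 0.0
```

```bash
python3 - <<'E'
from h import *
c=np.array([517.5,148.4]);u=np.array([.896,.444])
for px,s in(([303.9,143.4],-1),([349.5,138.6],1)):
    o,d=ray("side",px);d=d[0];q=c+s*u*44   # pad tip on the line of closing
    n=np.array([-u[1],u[0]]);t=((c-o[:2])@n)/(d[:2]@n);p=o+t*d;print(p,(p[:2]-c)@u)
s=env.state();print(s["ee_pos"],s["ee_rot"][:,1],s["finger_gap"],s["time_s"])
E
```

```text
[476.63482801 128.14984781 316.00195155] -45.60626168060441
[561.22204907 170.06583682 316.51634456] 48.79458751395289
[519.6785556  154.17113018 280.98966551] [0.89611665 0.44381338 0.00215123] 85.17059829972288 4.2
```

The tips come out about 20 mm higher than expected, so I'll check with a sharper picture now that the arm has settled.

```bash
python3 - <<'E'
from h import *
import cv2
b=env.camera("side")
s=env.state();R=s["ee_rot"];p=s["ee_pos"];m=env.camera_model("side")
def proj(X):
    c=m["attitude"].T@(X-m["origin"]);c=m["camera_matrix"]@(c*[1,-1,-1]);return c[:2]/c[2]
for d in(-45,0,45):
  for z in (0,-13,-35):
    print(d,z,proj(p+R@[0,d,z]))
    q=proj(p+R@[0,d,z]).round().astype(int); b[q[1],q[0]]=(0,0,255)
cv2.imwrite("pics/c3.png",cv2.resize(b[90:200,270:390],(655,600),interpolation=cv2.INTER_NEAREST))
print(p)
E
```

```text
-45 0 [305.74280855 160.22418411]
-45 -13 [305.68286166 153.77830439]
-45 -35 [305.57952597 142.66697759]
0 0 [327.29668936 157.78626806]
0 -13 [327.38262622 151.42115366]
0 -35 [327.53072188 140.45210425]
45 0 [348.214637   155.42028113]
45 -13 [348.43791087 149.13400996]
45 -35 [348.82257647 138.30375838]
[519.43521545 154.09420377 280.81727442]
```

View pics/c3.png

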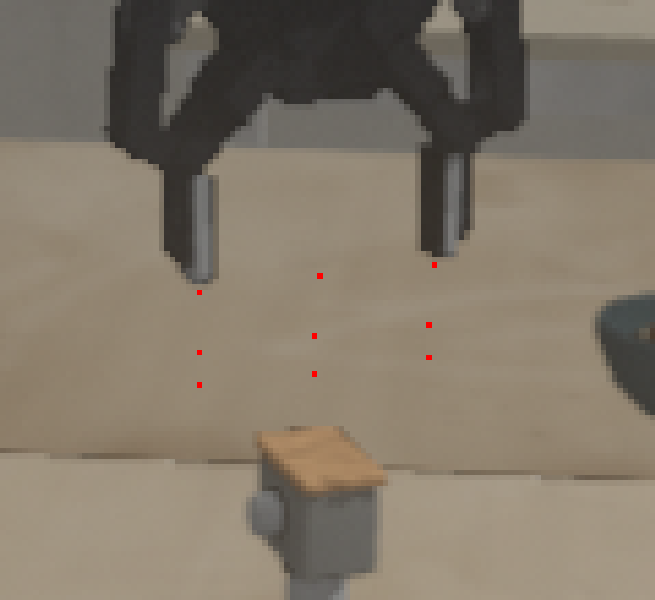

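The whole gripper appears about 25 mm higher than the dots I projected from the reported pose. I'll go down to the nominal grasp height, which is collision-safe on either reading, and compare there.

Request:
step_arm([
  {"dp": [0, 0, 15], "rotation": [0, 0, 0], "gripper": 85},
  {"dp": [0, 0, 15], "rotation": [0, 0, 0], "gripper": 85},
  {"dp": [0, 0, 15], "rotation": [0, 0, 0], "gripper": 85},
  {"dp": [0, 0, 15], "rotation": [0, 0, 0], "gripper": 85},
  {"dp": [0, 0, 10], "rotation": [0, 0, 0], "gripper": 85},
])

```text
time_s: 4.67
ee_pos: [518.5, 153.9, 209.0]
ee_rot: [[-0.444, 0.896, -0.001], [0.896, 0.444, -0.0], [0.0, -0.001, -1.0]]
ft_force: [0.9, -0.0, 0.7]
finger_gap: 84.9
grasp_force: 0.0
```

Request:
step_arm([
  {"dp": [0, 0, 0], "rotation": [0, 0, 0], "gripper": 85},
  {"dp": [0, 0, 0], "rotation": [0, 0, 0], "gripper": 85},
])

```text
time_s: 4.83
ee_pos: [518.9, 154.0, 209.9]
ee_rot: [[-0.444, 0.896, -0.0], [0.896, 0.444, -0.0], [0.0, -0.0, -1.0]]
ft_force: [1.6, -0.5, -0.2]
finger_gap: 84.9
grasp_force: 0.0
```

```bash
python3 - <<'E'
from h import *
import cv2
b=env.camera("side")
cv2.imwrite("pics/c4.png",cv2.resize(b[110:220,270:390],(655,600),interpolation=cv2.INTER_CUBIC))
E
```

```text
(no output)
```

View pics/c4.png

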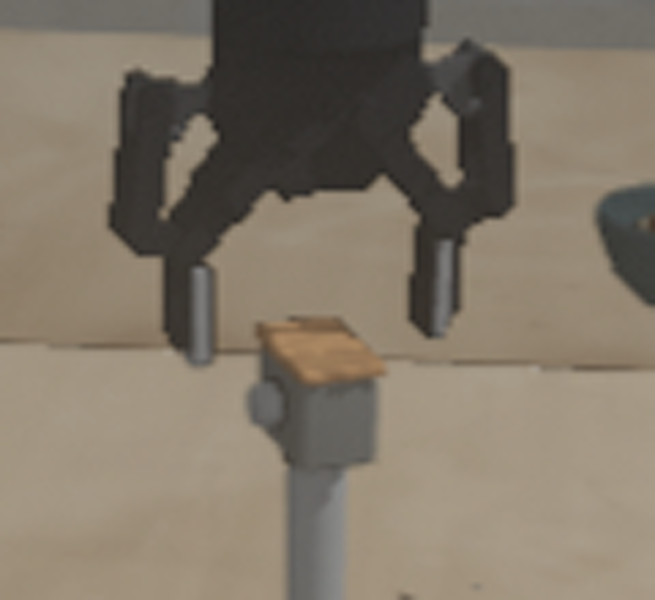

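In this crop the pad tips are about level with the cork, around crop row 350. If the reported TCP were right they would be about 25 mm lower. I'll check the camera model against the known base and foot positions before going further.

```bash
python3 - <<'E'
from h import *
import cv2
s=env.state();p=s["ee_pos"];R=s["ee_rot"]
out=[]
for n in("side","top"):
    b=env.camera(n);m=env.camera_model(n)
    def proj(X):
        c=m["attitude"].T@(np.array(X,float)-m["origin"]);c=m["camera_matrix"]@(c*[1,-1,-1]);return (c[:2]/c[2])
    def dots(P,col):
        for X in P:
            q=proj(X).round().astype(int)
            if 0<=q[0]<640 and 0<=q[1]<480: cv2.circle(b,tuple(map(int,q)),1,col,-1)
    a=np.linspace(0,2*np.pi,25)
    dots([[0,0,0]]+[[95*np.cos(t),95*np.sin(t),0] for t in a],(0,0,255))
    for c in((519.5,154),(579,-158)): dots([[c[0]+55*np.cos(t),c[1]+55*np.sin(t),5] for t in a],(0,255,0))
    dots([p+R@[0,y,z] for y in(-42,42) for z in(0,-13,-40)],(0,0,255))
    x=np.array([.895,.446,0]);y=np.array([-.446,.895,0])
    dots([np.array([519.5,154,250])+i*17*x+j*28*y for i in(-1,1) for j in(-1,1)],(255,0,255))
    out.append(b)
cv2.imwrite("pics/c5.png",np.vstack([cv2.resize(out[0][100:440,0:440],(570,440)),cv2.resize(out[1][140:420,150:500],(570,456))])[:, :]if 0 else np.hstack([cv2.resize(out[0][60:440,0:400],(400,380)),cv2.resize(out[1][140:480,120:480],(400,380))]))
E
```

```text
(no output)
```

View pics/c5.png

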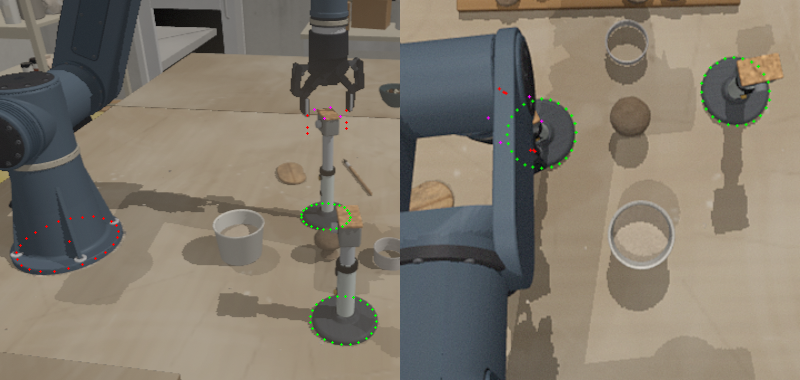

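The base and foot outlines match the camera model, so the gripper really does sit about 25 mm higher than the nominal geometry. Lowering another 25 mm is safe on either reading (nominal body at 258, cork at 250), and the pads would still cover the button.

Request:
step_arm([
  {"dp": [0, 2, 6], "rotation": [0, 0, 0], "gripper": 85},
  {"dp": [0, 0, 6], "rotation": [0, 0, 0], "gripper": 85},
  {"dp": [0, 0, 6], "rotation": [0, 0, 0], "gripper": 85},
  {"dp": [0, 0, 6], "rotation": [0, 0, 0], "gripper": 85},
  {"dp": [0, 0, 0], "rotation": [0, 0, 0], "gripper": 85},
])

```text
time_s: 5.4
ee_pos: [519.5, 154.8, 184.3]
ee_rot: [[-0.444, 0.896, -0.003], [0.896, 0.444, -0.0], [0.001, -0.003, -1.0]]
ft_force: [-0.0, 0.3, 0.0]
finger_gap: 84.7
grasp_force: 0.0
```

```bash
python3 - <<'E'
from h import *
import cv2
b=env.camera("side")
cv2.imwrite("pics/c6.png",cv2.resize(b[110:220,270:390],(655,600),interpolation=cv2.INTER_CUBIC))
s=env.state();print(s["ee_pos"],s["ft_force"])
E
```

```text
[519.88924284 154.84470617 184.82513555] [-0.06957267  0.38751688  0.29101646]
```

View pics/c6.png

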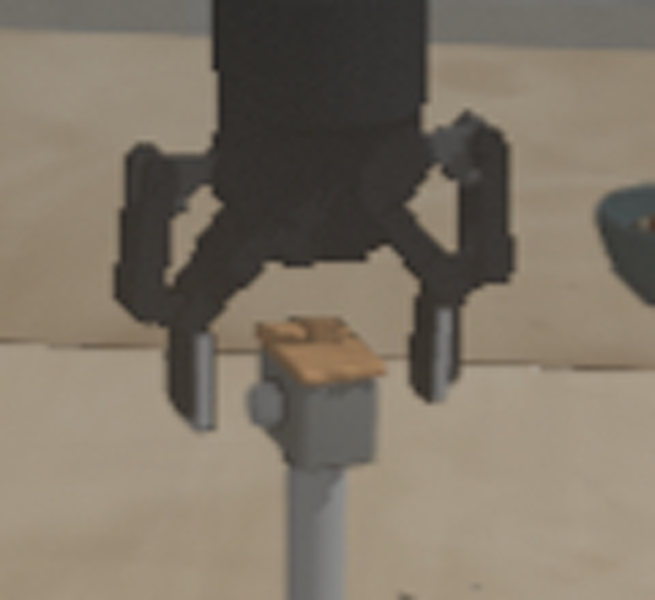

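The fingers straddle the head. The left tip is at crop (200,430), just below the button centre at (265,402), and the palm is well above the cork. I'll lower 6 mm more, then close.

Request:
step_arm([
  {"dp": [0, 0, 6], "rotation": [0, 0, 0], "gripper": 85},
  {"dp": [0, 0, 0], "rotation": [0, 0, 0], "gripper": 60},
  {"dp": [0, 0, 0], "rotation": [0, 0, 0], "gripper": 30},
  {"dp": [0, 0, 0], "rotation": [0, 0, 0], "gripper": 30},
  {"dp": [0, 0, 0], "rotation": [0, 0, 0], "gripper": 30},
], force=30)

```text
time_s: 5.87
ee_pos: [519.6, 154.5, 179.9]
ee_rot: [[-0.444, 0.896, -0.002], [0.896, 0.444, -0.001], [0.0, -0.003, -1.0]]
ft_force: [-1.3, -2.0, -3.1]
finger_gap: 38.2
grasp_force: 1.6
```

Request:
step_arm([
  {"dp": [0, 0, 0], "rotation": [0, 0, 0], "gripper": 30},
  {"dp": [0, 0, 0], "rotation": [0, 0, 0], "gripper": 30},
  {"dp": [0, 0, 0], "rotation": [0, 0, 0], "gripper": 30},
  {"dp": [0, 0, 0], "rotation": [0, 0, 0], "gripper": 30},
])

```text
time_s: 6.2
ee_pos: [520.8, 155.1, 179.7]
ee_rot: [[-0.444, 0.896, -0.0], [0.896, 0.444, 0.0], [0.0, 0.0, -1.0]]
ft_force: [2.1, 2.1, -4.0]
finger_gap: 33.1
grasp_force: 36.5
```

The gap is 33 mm and about 4 N of weight is on the tool, so the button is in and the head is held. I'll move down 15 mm and check the height.

Request:
step_arm([
  {"dp": [0, 0, 5], "rotation": [0, 0, 0], "gripper": 30},
  {"dp": [0, 0, 5], "rotation": [0, 0, 0], "gripper": 30},
  {"dp": [0, 0, 5], "rotation": [0, 0, 0], "gripper": 30},
  {"dp": [0, 0, 0], "rotation": [0, 0, 0], "gripper": 30},
  {"dp": [0, 0, 0], "rotation": [0, 0, 0], "gripper": 30},
])

```text
time_s: 6.62
ee_pos: [520.8, 155.1, 164.1]
ee_rot: [[-0.444, 0.896, -0.0], [0.896, 0.444, 0.0], [0.001, -0.0, -1.0]]
ft_force: [1.7, 2.9, -5.0]
finger_gap: 33.2
grasp_force: 36.5
```

```bash
python3 - <<'E'
from h import *
import cv2
b=env.camera("side")
cv2.imwrite("pics/c7.png",cv2.resize(b[110:220,270:390],(655,600),interpolation=cv2.INTER_CUBIC))
s=env.state();print(s["ee_pos"],s["ft_force"],s["finger_gap"])
E
```

```text
[520.79859507 155.10753103 164.32421084] [ 2.95617955  3.02681379 -4.66481961] 33.12029986490412
```

View pics/c7.png

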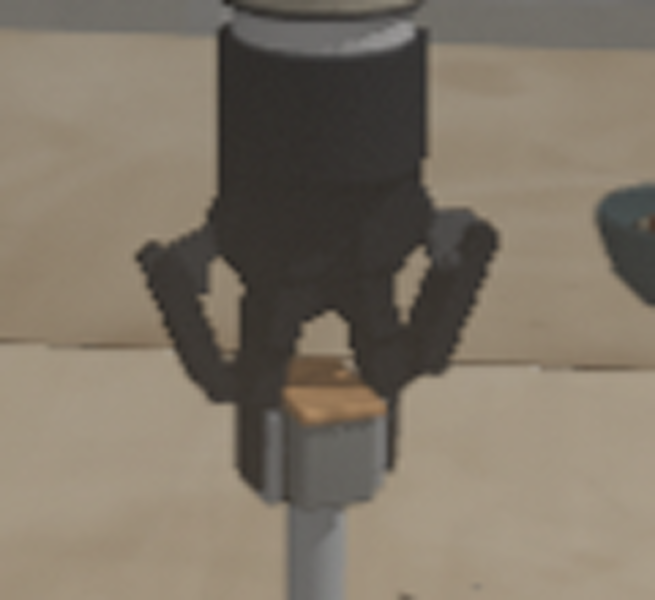

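The head's underside moved from crop row 467 to 508, about 17 mm, and it is held firmly. I'll go 9 mm more to about 0.028, then release.

Request:
step_arm([
  {"dp": [0, 0, 5], "rotation": [0, 0, 0], "gripper": 30},
  {"dp": [0, 0, 4], "rotation": [0, 0, 0], "gripper": 30},
  {"dp": [0, 0, 0], "rotation": [0, 0, 0], "gripper": 30},
  {"dp": [0, 0, 0], "rotation": [0, 0, 0], "gripper": 85},
  {"dp": [0, 0, 0], "rotation": [0, 0, 0], "gripper": 85},
])

```text
time_s: 7.08
ee_pos: [520.5, 154.5, 156.0]
ee_rot: [[-0.444, 0.896, -0.0], [0.896, 0.444, -0.001], [-0.001, -0.0, -1.0]]
ft_force: [-0.6, -0.2, 0.2]
finger_gap: 56.1
grasp_force: 0.0
```

Request:
step_arm([
  {"dp": [0, 0, 0], "rotation": [0, 0, 0], "gripper": 85},
  {"dp": [0, 0, 0], "rotation": [0, 0, 0], "gripper": 85},
  {"dp": [0, 0, 0], "rotation": [0, 0, 0], "gripper": 85},
  {"dp": [0, 0, 0], "rotation": [0, 0, 0], "gripper": 85},
  {"dp": [0, 0, 0], "rotation": [0, 0, 0], "gripper": 85},
])

```text
time_s: 7.5
ee_pos: [520.9, 154.9, 156.1]
ee_rot: [[-0.444, 0.896, 0.001], [0.896, 0.444, -0.0], [-0.0, 0.0, -1.0]]
ft_force: [-0.1, -0.2, -0.2]
finger_gap: 85.1
grasp_force: 0.0
```

Request:
step_arm([
  {"dp": [0, 0, -20], "rotation": [0, 0, 0], "gripper": 85},
  {"dp": [0, 0, -20], "rotation": [0, 0, 0], "gripper": 85},
  {"dp": [0, 0, -30], "rotation": [0, 0, 0], "gripper": 85},
  {"dp": [0, 0, -30], "rotation": [0, 0, 0], "gripper": 85},
  {"dp": [0, 0, -20], "rotation": [0, 0, 0], "gripper": 85},
])

```text
time_s: 7.92
ee_pos: [521.7, 155.1, 278.8]
ee_rot: [[-0.444, 0.896, 0.004], [0.896, 0.444, 0.0], [-0.001, 0.003, -1.0]]
ft_force: [0.3, -0.3, 0.7]
finger_gap: 84.9
grasp_force: 0.0
```

Request:
step_arm([
  {"dp": [0, 0, 0], "rotation": [0, 0, 0], "gripper": 85},
  {"dp": [0, 0, 0], "rotation": [0, 0, 0], "gripper": 85},
  {"dp": [0, 0, 0], "rotation": [0, 0, 0], "gripper": 85},
])

```text
time_s: 8.17
ee_pos: [519.9, 154.9, 275.1]
ee_rot: [[-0.444, 0.896, -0.002], [0.896, 0.444, -0.0], [0.001, -0.002, -1.0]]
ft_force: [0.3, 0.4, -0.9]
finger_gap: 85.1
grasp_force: 0.0
```

```bash
python3 - <<'E'
from h import *
import cv2
b=env.camera("side")
cv2.imwrite("pics/c8.png",cv2.resize(b[110:220,270:390],(655,600),interpolation=cv2.INTER_CUBIC))
s=env.state();print(s["ee_pos"],s["ft_force"],s["finger_gap"])
E
```

```text
[519.58277441 154.80236712 274.50326971] [-0.43882586 -0.48200789  0.13813239] 84.91419204713341
```

View pics/c8.png

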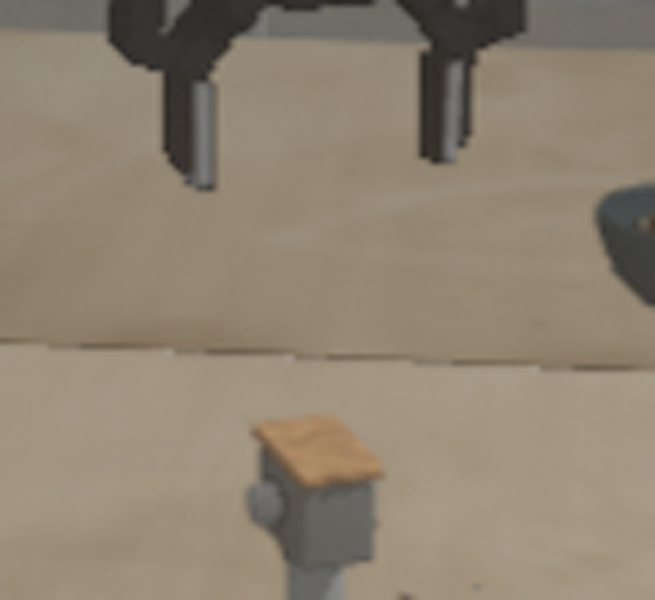

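The head's underside is at crop row 564, down 97 crop px or about 41 mm. The button stands out again as it did at the start and the gripper is clear, so I'll hand the job in.

```bash
python3 -c "
from plant import env
print(env.close_job())"
```

```text
the job is handed in; nothing more can be done
None
```

The job is handed in: the taller stand's head came down about 41 mm by the side camera to the next hole, its button is out again, the shorter stand was not touched and the gripper is clear; no verdict was returned.

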